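# Uncover the lint screen and hold it slanted over the lint bin

## Task

Take the U-shaped dust cover off the lint screen's dock, hang it astride the rail's bar and let it go, leaving it hanging. Then draw the lint screen up out of the dock, tip it to a 45 degree slant (either face up, its long bottom edge level) and finish still holding it so, raised over the middle of the lint bin and clear of the rim. Do not shove the other things on the shelf about.

Things in the scene. Friction and masses are not known exactly. Their poses are not given: they have to be found in the camera images.
- dock_top (a point): Grey slotted dock fixed to the shelf, 64 (x) x 136 (y) x 75 high, on a thin 90 x 160 foot plate. Point: centre of its top face, in the middle of the slot's mouth. The slot runs along the dock's y: 15 wide (x), 106 long (y), 60 deep. Its yaw varies; it may stand on either side of the bin.
- screen_center (a point): Lint screen, 120 g: steel mesh frame 10 thick (own x), 100 wide (y), 75 high, with a black tab on top 12 thick, 50 wide, 30 high; 105 high in all. Point: its centre, 52.5 above the bottom edge. x is the mesh's normal, y lies along the bottom edge, z points to the tab. Starts upright in the dock's slot, bottom edge 60 below the dock's top, so 15 of frame and the tab stand above the dock.
- screen_tab (a point): Centre of the lint screen's tab, where it is gripped (across its 12 mm thickness): 37.5 mm above screen_center along the screen's z.
- screen_low_edge (a point): Middle of the lint screen's bottom edge, 52.5 mm below screen_center along the screen's z.
- cover_center (a point): Dust cover, 80 g: an upside-down U channel of plain white plastic, 42 wide (own x), 80 long (y), 60 high, walls 4, so the gap between its legs is 34 wide, 56 deep, open below and at both ends. Point: its centre, 30 below its top. Starts loose on the dock's top face over the screen's tab, y along the dock's y. Can be gripped from above across its 42 width.
- rail_mid (a point): Fixed steel rail: a level bar 16 wide (x), 240 long (along y), 22 deep, on two end posts no wider than the bar. Point: middle of the bar's top face, 160 above the shelf. Its yaw varies; it may stand on either side of the bin. The cover hung astride it has its centre 26 below this point.
- bin_mouth (a point): Centre of the mouth of the open lint bin, a dark square box fixed to the shelf, 150 x 150, 90 high (this point is level with the rim, 90 above the shelf).
- canister: Clear acrylic canister with a flip latch lid, 84 diameter, 109 high (mm), to be left alone. Origin at the centre of its underside.
- stay_box: Pink plastic collar stay box, 57 x 92 x 32 (mm), to be left alone. Origin at the centre of its underside.
- pin1: Bamboo clothespin lying flat, 11 x 75 x 12 (mm), to be left alone. Origin at the centre of its underside.
- pin2: Bamboo clothespin lying flat, 11 x 75 x 12 (mm), to be left alone. Origin at the centre of its underside.
- brush: Wooden shoe brush, bristles down, 50 x 130 x 40 (mm), to be left alone. Origin at the centre of its underside.
- tin: Round metal button tin, 70 diameter, 45 high (mm), to be left alone. Origin at the centre of its underside.
- spray: White plastic bottle, 56 diameter, 150 high (mm), to be left alone. Origin at the centre of its underside.
Things that resemble listed ones, but are neither listed nor needed, are in the scene too. Leave any green or turquoise look-alike of the part that bears cover_center alone. What is shaped like the part that bears bin_mouth but green is not meant.

How it is judged:
On the way, in this order (a step that is already met when the one before it is completed fails the run):
1. the dust cover hangs astride the rail's bar, at rest and let go (contact force between cover and rail above 0.2 N and contact force between the fingers and cover below 0.1 N and x of cover_center in the frame of rail_mid between -0.02 and 0.02 m and y of cover_center in the frame of rail_mid between -0.08 and 0.08 m and z of cover_center in the frame of rail_mid between -0.038 and -0.012 m and angle between cover_center's own z axis and vertical below 0.4 rad and linear speed of cover below 0.03 m/s), for 0.3 s.
2. the lint screen is held by the gripper, drawn wholly out of the dock (z of screen_low_edge in the frame of dock_top above 0.005 m and contact force between the fingers and screen above 0.5 N), for 0.2 s.
At the end, for the whole second after the job is handed in: Cover hangs at rest astride the bar, untouched (within 20 mm of its line, 80 mm of its middle). Screen held still by the gripper alone, face 30 to 60 degrees from level, bottom edge level within 15 degrees, centre within 50 mm in plan of the bin's centre, all 15 mm or more above the rim (all of step 1 and contact force between the fingers and screen above 1 N and contact force between screen and bin below 0.1 N and contact force between screen and dock below 0.1 N and contact force between screen and rail below 0.1 N and contact force between screen and cover below 0.1 N and horizontal distance between screen_center and bin_mouth below 0.05 m and height (world z) of each of screen_low_edge, screen_tab above 0.105 m and (angle between screen_center's own x axis and vertical between 0.5232 and 1.0468 rad or angle between screen_center's own x axis and vertical between 2.0942 and 2.6178 rad) and angle between screen_center's own y axis and vertical between 1.3092 and 1.8328 rad and linear speed of screen below 0.03 m/s and angular speed of screen below 0.2 rad/s); the arm keeps its last pose, push and grip.
It fails at once if another thing on the shelf is shoved more than 40 mm (distance of any of canister, stay_box, pin1, pin2, brush, tin, spray from where it was at the start of the episode above 0.04 m).
It also fails if it takes over 64 s, if anything falls off the work surface, if the arm or the gripper's body presses on something with over 40 N, if the wrist force passes 120 N, or if a joint passes its speed limit or range.

## Robot

A 6-joint arm with a two-finger parallel gripper is mounted at the origin on the work surface. World frame = base frame: x ahead of the robot, y to its left, z up, the work surface at z = 0. Lengths are in m, angles in rad, forces in N, time in s.
With the tool pointing down it reaches from about 0.35 to 0.725 m from the base axis. Payload 4.3 kg.
Tool frame: the origin (TCP) lies midway between the tips of the shut fingers; the grasp point (between the pads) lies 19 mm behind it; z points along the fingers, y is the line along which they close (so a half turn about z gives the same grasp; the last joint's range is limited). The gripper opens to 85 mm and grips with 20 to 120 N. Pads are 22 mm wide; open, the fingers measure 114 mm over their backs; the gripper's body (76 mm by 85 mm) begins 54 mm behind the grasp point. The pads swing forward as they close: fully open they stand 13 mm farther back than shut.
Start: joints at [1.146, 0.377, 0.081, 1.274, 0, 1.46], TCP at [0.178, 0.547, 0.231] pointing down, gripper open.
Joint ranges: [-2.72, 2.72], [-0.84, 1.66], [-1.02, 1.22], [-1.77, 2.12], [-1.37, 1.28], [-3.14, 3.14]. Speed limits (rad/s): [2.57, 2.57, 3.14, 3.14, 3.14, 3.14].

## Interface

Orientations are given as a unit quaternion [x, y, z, w].
In Python, from bench import robot gives the robot as it stands.
- The arm moves only by the tool carry_out, never from a script. Its argument "steps" is text: rows parted by semicolons, each of 7 numbers parted by spaces: the shift along the world's x, y, z scaled (see below), then the turn, a rotation vector about the world's x, y, z scaled (see below), then the gripper command: -1 is shut, 1 is fully open, values between are in proportion. A call has 1 to 12 rows; each row shifts and turns the commanded pose from where the row before left it; what a row does not reach is not made up. The controller multiplies each number of a shift by 500 mm and each number of a turn by 60 degrees. A row lasts 1/8 s, in which the tool goes at most 62.5 mm and 10.7 degrees, less where a joint would pass 70% of its speed; a pose out of reach is approached as far as the arm can. A call with a number of a shift or a turn outside -1 to 1 is refused whole. A call with a gripper value outside its range is refused whole. The fingers move at their own pace and stop on an object; "force" is the grip in N (left out, the last holds). Time passes only in rows, so rows that do not move let the fingers close. It gives the time, the measured TCP pose, the force, the opening and the grip force at its end, in the units of the state.
- robot.get_obs(): the state, without advancing time (a new reading comes with each control period).
- robot.get_image(name): name is "scene" or "side" or "wrist"; returns a dict with "image" (420x560x3 uint8, blue, green, red), "depth" (420x560 float32, m along the optical axis (not along the pixel's ray), 0 where there is no reading), "K" (3x3 intrinsics, pixels), "R" (3x3) and "t" (3): a world point X has camera coordinates R X + t; the wrist camera has in their place "tool_from_camera" (4x4, takes a point from camera to tool coordinates, whose origin is the TCP and whose axes are the flange's). Camera axes: x right, y down, z forward; pixel columns grow to the right and rows downward; lengths in m; the calibration is good to about 2 mm. A picture is of the moment at which its call begins: read the wrist's pose just before it.
- robot.finish_job(): hands the job in; it is judged then, once.
The state is a dict: "time": time; "joint_positions": joint angles; "joint_vel": joint speeds; "joint_efforts": joint torques, N m; "tcp_pos": TCP position; "tool_rot": TCP orientation; "wrist_force": force on the tool from outside, world axes, zero at the start; "ft_torque": the same for the moment, N m; "opening": opening from 0.0 (shut) to 1.0 (fully open); "finger_force": force on a finger pad.
Only numpy, scipy, OpenCV 4.12 (cv2) and the standard library are available. Lean on these libraries where they do the work, as an engineer would, in place of code of your own. Each camera call takes 0.05 s, during which the arm holds its last target. There are 200 camera calls.

## Working session

There is one attempt and no reset: what is moved stays moved. The work goes in short steps, Python scripts to look and compute and a tool call to move; the robot and the scene stay as the last step left them, time stands still between calls to the robot, and variables do not carry over. Pictures are saved under pics/ and viewed, at most 10 in all, crops included, and the job is handed in when it is done.

Besides the shell and the picture viewer there is one more tool, called after "Call:" as name(argument=value, ...) on one line, values as JSON. carry_out: Moves the arm, as the interface text tells. Its arguments: {"type":"object","properties":{"steps":{"type":"string"},"force":{"type":"number"}},"required":["steps"]}

```bash
ls; mkdir -p pics
python3 - <<'E'
from bench import robot
import cv2,numpy as np,pickle
d={n:robot.get_image(n) for n in("scene","side")}
pickle.dump(d,open("d0.pkl","wb"))
for n in d:
    cv2.imwrite(f"pics/{n}0.png",d[n]["image"]); print(n,d[n]["K"].round(1).tolist(),d[n]["R"].round(3).tolist(),d[n]["t"].round(3).tolist())
print(robot.get_obs())
E
```

```text
pics
scene [[481.5, 0.0, 275.3], [0.0, 481.5, 212.5], [0.0, 0.0, 1.0]] [[0.744, 0.668, -0.017], [0.53, -0.606, -0.594], [-0.407, 0.433, -0.804]] [-0.356, -0.237, 1.79]
side [[486.1, 0.0, 281.4], [0.0, 486.1, 201.5], [0.0, 0.0, 1.0]] [[0.888, 0.459, -0.002], [0.352, -0.683, -0.64], [-0.296, 0.568, -0.768]] [-0.461, -0.158, 1.832]
{'time': 0.1, 'joint_positions': array([ 1.14571322e+00,  3.77978542e-01,  7.97698737e-02,  1.27442764e+00,
       -1.63825955e-05,  1.46046092e+00]), 'joint_vel': array([ 0.0009876 , -0.00236119,  0.00327592, -0.00226037, -0.00035223,
       -0.00072301]), 'joint_efforts': array([ 9.33280826e-04, -4.64694214e+01,  2.70581621e+01,  1.20300121e-02,
       -1.50389392e-04, -8.37067290e-06]), 'tcp_pos': array([0.17777742, 0.54619992, 0.23046489]), 'tool_rot': array([ 1.56724981e-01,  9.87641855e-01, -8.89388941e-04, -2.35459744e-04]), 'wrist_force': array([-0.48245599, -0.16018039, -0.5919665 ]), 'ft_torque': array([-0.04897081,  0.0010243 , -0.02096781]), 'finger_force': 0.0, 'opening': 0.9985953739452198}
```

View pics/scene0.png

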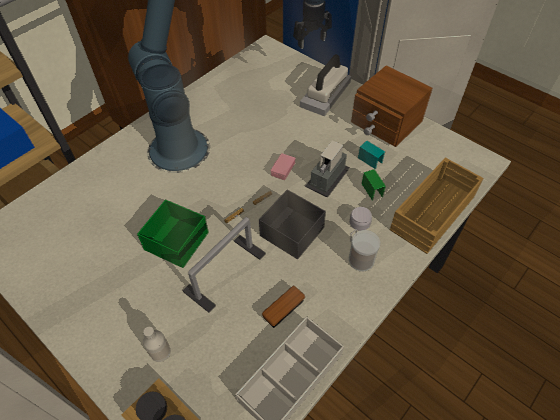

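View pics/side0.png

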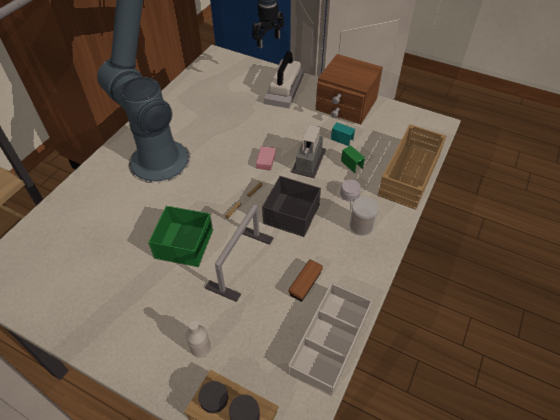

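The scene view shows the white cover on the grey dock at about (330,158), with turquoise (372,153) and green (373,183) U look-alikes to leave alone. The dark bin is at (293,222); the green box at (173,232) isn't the one meant. The rail bar runs from (195,270) to (248,225). The side view agrees: cover (311,140), bin (292,205), rail bar (222,250) to (257,212).

```bash
cat > h.py <<'E'
import numpy as np,cv2,pickle
def cloud(im,RT=None):
    D=im["depth"];v,u=np.indices(D.shape);K=im["K"]
    P=np.stack([(u-K[0,2])/K[0,0]*D,(v-K[1,2])/K[1,1]*D,D],-1)
    if RT is not None: W=P@RT[0].T+RT[1]
    else: W=(P-im["t"])@im["R"]
    W[D<=0]=np.nan
    return W
def ray(im,uv,z):
    R=np.array(im["R"]);c=-R.T@im["t"];d=R.T@np.linalg.inv(im["K"])@np.array([uv[0],uv[1],1.])
    return c+d*(z-c[2])/d[2]
def rect(P):
    (c,s,a)=cv2.minAreaRect((P[:,:2]*1000).astype(np.float32)); return np.round(c,1),np.round(s,1),round(a,1)
E
python3 - <<'E'
from h import *
d=pickle.load(open("d0.pkl","rb"))
tiles=[]
for n,(u,v) in dict(scene=(340,170),side=(325,150)).items():
    im=d[n];W=cloud(im);Z=W[...,2]
    tiles.append(cv2.resize(im["image"][v-65:v+65,u-60:u+60],None,fx=3.3,fy=3.3,interpolation=cv2.INTER_CUBIC))
    vv,uu=np.indices(Z.shape)
    def near(u0,v0,r): return (abs(uu-u0)<r)&(abs(vv-v0)<r)
    pts=dict(scene=dict(cov=(330,155),bin=(293,222),rail=(222,255)),side=dict(cov=(311,140),bin=(292,205),rail=(238,235)))[n]
    for k,lo,hi,r in(("cov",.127,.143,22),("cov",.068,.082,30),("bin",.083,.097,40),("rail",.153,.168,60)):
        m=near(*pts[k],r)&(Z>lo)&(Z<hi)
        P=W[m]; print(n,k,m.sum(),np.median(P,0).round(3),*rect(P))
    m=near(*pts["cov"],30); print(n,"hist",np.histogram(Z[m],bins=np.arange(-.01,.2,.01))[0])
cv2.imwrite("pics/crop0.png",np.hstack(tiles))
E
```

```text
scene cov 244 [0.502 0.256 0.135] [501.1 257.1] [44.4 84.1] 11.3
scene cov 282 [0.516 0.214 0.075] [499.4 250.8] [ 66.9 138.5] 9.2
scene bin 344 [ 0.559 -0.006  0.088] [556.4  -5.1] [152.9 155.7] 4.8
scene rail 466 [ 0.503 -0.262  0.159] [ 502.  -255.3] [ 18.2 237. ] 2.6
scene hist [1135 1293   35   41   57   58   69   82  247   61   49   39   38   32
  222    7    0    0    0    0]
side cov 197 [0.506 0.257 0.134] [505.8 258.4] [44.2 84.3] 10.8
side cov 237 [0.518 0.219 0.075] [511.  332.5] [303.9  72.8] 88.4
side bin 321 [ 0.557 -0.025  0.088] [562.1 -34.1] [152.9 215.3] 4.9
side rail 381 [ 0.506 -0.266  0.159] [ 505.  -254.7] [ 18.6 242. ] 2.6
side hist [1247 1129   60   82   69   82  121  119  206   49   33   27   26   22
  178    7    0    0    0    0]
```

View pics/crop0.png

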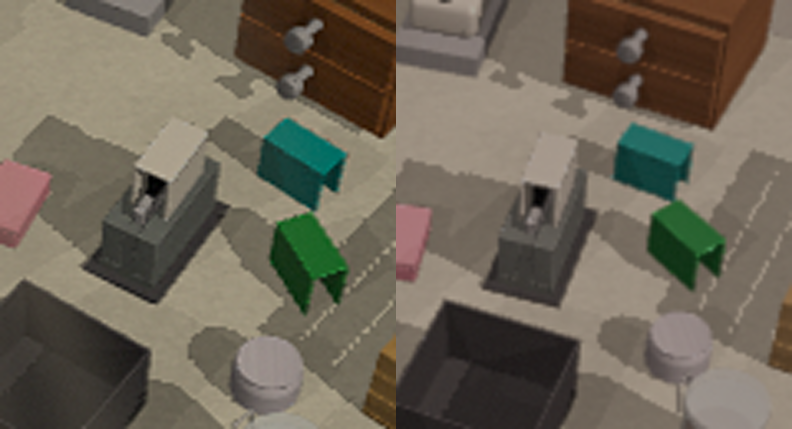

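The crop confirms it: the white U sits on the grey dock over the screen's tab, while the turquoise and green Us stand apart. The cover is at about (503,258) with a top of 135 mm, yaw about 11°. The dock yaw is about 9°, the rail is at (503,-255) with yaw 2.6°, and the bin is at (557,-5). All heights and sizes match. I'm moving above the cover.

Call:
carry_out(steps="0.08 -0.07 0 0 0 -0.145 1;0.08 -0.07 0 0 0 -0.145 1;0.08 -0.07 0 0 0 -0.145 1;0.08 -0.07 0 0 0 -0.145 1;0.08 -0.07 0 0 0 -0.145 1;0.08 -0.07 0 0 0 -0.145 1;0.08 -0.07 0 0 0 -0.145 1;0.08 -0.07 0 0 0 0 1;0 0 0 0 0 0 1;0 0 0 0 0 0 1")

```text
time: 1.35
tcp_pos: [0.4975, 0.2667, 0.2308]
tool_rot: [0.636, 0.772, -0.0, -0.001]
wrist_force: [0.2, 0.6, 0.2]
opening: 1.001
finger_force: 0.0
```

```bash
cat >> h.py <<'E'
from scipy.spatial.transform import Rotation as Ro
def wrist(robot):
    o=robot.get_obs();im=robot.get_image("wrist")
    T=np.array(im["tool_from_camera"]);R=Ro.from_quat(o["tool_rot"]).as_matrix()
    return o,im,cloud(im,(R@T[:3,:3],R@T[:3,3]+o["tcp_pos"]))
def toolinfo(o):
    R=Ro.from_quat(o["tool_rot"]).as_matrix()
    print("t",round(o["time"],2),"tcp",o["tcp_pos"].round(4),"y",R[:,1].round(3),"yaw_y",np.degrees(np.arctan2(R[1,1],R[0,1])).round(2),"z",R[:,2].round(3),"open",round(o["opening"],3),"ff",o["finger_force"],"j",o["joint_positions"].round(2))
E
python3 - <<'E'
from h import *
from bench import robot
o,im,W=wrist(robot);toolinfo(o)
Z=W[...,2];near=np.hypot(W[...,0]-.503,W[...,1]-.258)
for lo,hi,r in((.125,.145,.06),(.068,.082,.09)):
    P=W[(Z>lo)&(Z<hi)&(near<r)]; print(len(P),np.median(P,0).round(4) if len(P) else 0,*(rect(P) if len(P)>5 else ()))
cv2.imwrite("pics/w1.png",im["image"])
E
```

```text
t 1.35 tcp [0.4975 0.2667 0.2308] y [ 0.981  0.192 -0.001] yaw_y 11.04 z [-0.001 -0.    -1.   ] open 1.001 ff 0.0 j [0.38 0.36 0.05 1.27 0.   1.76]
6395 [0.5019 0.2638 0.1357] [502.3 260.6] [42.2 80.4] 9.8
4140 [0.4826 0.2999 0.0757] [500.6 255.1] [ 64.  136.5] 8.6
```

View pics/w1.png

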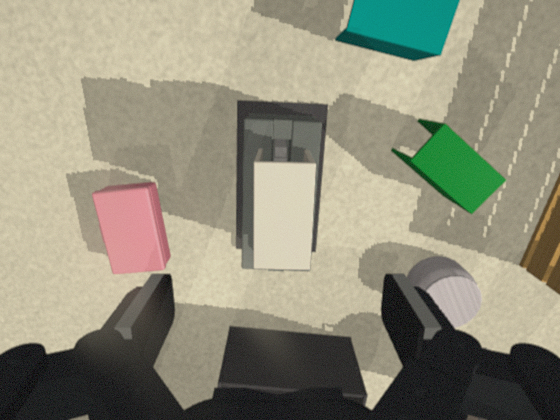

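The wrist view shows the white cover at (283,215) on the dock. Measured from it, the cover is at (502.3,260.6), yaw 9.8°, 42x80, and the dock at (500.6,255.1), yaw 8.6°. I'm going down and gripping.

Call:
carry_out(steps="0.01 -0.012 0 0 0 -0.02 1;0 0 -0.05 0 0 0 1;0 0 -0.06 0 0 0 1;0 0 -0.06 0 0 0 1;0 0 -0.06 0 0 0 1;0 0 -0.04 0 0 0 1;0 0 0 0 0 0 1;0 0 0 0 0 0 -1;0 0 0 0 0 0 -1;0 0 0 0 0 0 -1;0 0 0 0 0 0 -1;0 0 0 0 0 0 -1", force=30)

```text
time: 2.9
tcp_pos: [0.504, 0.2612, 0.0976]
tool_rot: [0.644, 0.765, 0.001, 0.001]
wrist_force: [0.6, 0.6, 5.7]
opening: 0.485
finger_force: 31.2
```

Call:
carry_out(steps="0 0 0 0 0 0 -1;0 0 0 0 0 0 -1;0 0 0.03 0 0 0 -1;0 0 0.05 0 0 0 -1;0 0 0.06 0 0 0 -1;0 0 0.06 0 0 0 -1;0 0 0.06 0 0 0 -1;0 0 0.06 0 0 0 -1;0 0 0 0 0 0 -1;0 0 0 0 0 0 -1")

```text
time: 4.15
tcp_pos: [0.5027, 0.2606, 0.2557]
tool_rot: [0.644, 0.765, -0.0, -0.0]
wrist_force: [0.1, 0.7, -1.6]
opening: 0.487
finger_force: 30.6
```

Run:
```python
from h import *
from bench import robot
o,im,W=wrist(robot);toolinfo(o)
cv2.imwrite("pics/w2.png",im["image"])
s=robot.get_image("scene");Ws=cloud(s);n=np.hypot(Ws[...,0]-.5,Ws[...,1]-.26)
# screen tab + dock remaining
Z=W[...,2]
for A,nm in((W,"wrist"),(Ws,"scene")):
    q=(A[...,2]>.112)&(A[...,2]<.13)&(np.hypot(A[...,0]-.5,A[...,1]-.257)<.05);P=A[q];print(nm,len(P),*(rect(P) if len(P)>5 else ()))
```

```text
t 4.15 tcp [0.5027 0.2606 0.2557] y [ 0.985  0.171 -0.001] yaw_y 9.86 z [-0.001 -0.    -1.   ] open 0.487 ff 30.607581362128258 j [ 0.37  0.36  0.11  1.33 -0.    1.76]
wrist 748 [499.5 258.7] [12.  40.7] 8.9
scene 53 [498.4 251.1] [13.7 51.9] 9.0
```

View pics/w2.png

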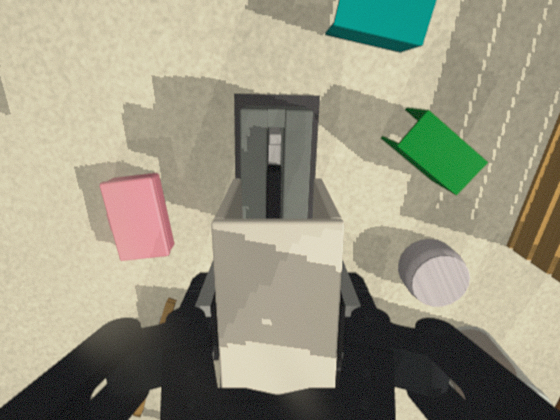

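The cover is held squarely in the gripper, and the screen's tab is visible in the slot at (275,150). I'm carrying the cover to above the rail.

Call:
carry_out(steps="0 -0.06 0 0 0 0 -1;0 -0.1 0 0 0 -0.02 -1;0 -0.11 0 0 0 -0.02 -1;0 -0.11 0 0 0 -0.02 -1;0 -0.11 0 0 0 -0.02 -1;0 -0.11 0 0 0 -0.02 -1;0 -0.11 0 0 0 -0.02 -1;0 -0.11 0 0 0 0 -1;0 -0.11 0 0 0 0 -1;0 -0.1 0 0 0 0 -1;0 0 0 0 0 0 -1;0 0 0 0 0 0 -1")

```text
time: 5.75
tcp_pos: [0.5024, -0.2535, 0.2552]
tool_rot: [0.691, 0.723, 0.0, -0.001]
wrist_force: [0.5, 0.4, -1.2]
opening: 0.486
finger_force: 30.6
```

Run:
```python
from h import *
from bench import robot
o,im,W=wrist(robot);toolinfo(o)
def show(W,nm):
    Z=W[...,2];n=(abs(W[...,0]-.503)<.04)&(abs(W[...,1]+.255)<.14)
    for lo,hi in((.15,.17),(.28,.31)):
        P=W[(Z>lo)&(Z<hi)&n];print(nm,lo,len(P),*( (np.median(P,0).round(4),)+rect(P) if len(P)>5 else ()))
show(W,"wrist")
for c in("scene","side"): show(cloud(robot.get_image(c)),c)
```

```text
t 5.75 tcp [ 0.5024 -0.2535  0.2552] y [ 0.999  0.046 -0.002] yaw_y 2.64 z [-0.002  0.002 -1.   ] open 0.486 ff 30.59510886669159 j [-0.58  0.35  0.1   1.33  0.    0.94]
wrist 0.15 4894 [ 0.4993 -0.1894  0.1603] [ 499.6 -196.9] [ 16.  127.9] 2.6
wrist 0.28 26143 [ 0.5022 -0.2434  0.2935] [ 503.1 -247.6] [80.2 68.4] 3.0
scene 0.15 511 [ 0.5042 -0.2637  0.1588] [ 501.9 -254.9] [ 19.1 239.7] 2.5
scene 0.28 309 [ 0.5054 -0.2722  0.2931] [ 508.3 -264.9] [80.  63.8] 53.0
side 0.15 426 [ 0.5064 -0.2661  0.1585] [ 504.5 -254.2] [ 19.5 239.9] 2.3
side 0.28 337 [ 0.5052 -0.2657  0.2928] [ 510.4 -262.8] [75.2 69. ] 37.0
```

The bar's line and yaw match the held cover to within 1 mm (the cover top at 293.5 mm puts its centre at 263.5 mm). I'm lowering by 128 mm.

Call:
carry_out(steps="0 0 -0.05 0 0 0 -1;0 0 -0.06 0 0 0 -1;0 0 -0.06 0 0 0 -1;0 0 -0.04 0 0 0 -1;0 0 -0.03 0 0 0 -1;0 0 -0.015 0 0 0 -1;0 0 0 0 0 0 -1;0 0 0 0 0 0 -1")

```text
time: 6.9
tcp_pos: [0.5036, -0.2546, 0.1297]
tool_rot: [0.69, 0.723, 0.0, 0.001]
wrist_force: [-0.8, 1.1, -0.9]
opening: 0.489
finger_force: 30.6
```

Call:
carry_out(steps="0 0 -0.006 0 0 0 -1;0 0 0 0 0 0 -1;0 0 0 0 0 0 -0.03;0 0 0 0 0 0 0.1;0 0 0 0 0 0 0.3;0 0 0 0 0 0 0.5;0 0 0 0 0 0 1;0 0 0 0 0 0 1;0 0 0 0 0 0 1;0 0 0 0 0 0 1")

```text
time: 8.15
tcp_pos: [0.5031, -0.2542, 0.1258]
tool_rot: [0.69, 0.723, 0.0, 0.0]
wrist_force: [-0.1, -0.6, 0.6]
opening: 0.997
finger_force: 0.0
```

Call:
carry_out(steps="0 0 0.02 0 0 0 1;0 0 0.05 0 0 0 1;0 0 0.06 0 0 0 1;0 0 0.06 0 0 0 1;0 0 0.05 0 0 0 1;0 0 0 0 0 0 1;0 0 0 0 0 0 1")

```text
time: 9.02
tcp_pos: [0.5028, -0.2541, 0.2453]
tool_rot: [0.69, 0.723, -0.0, -0.0]
wrist_force: [0.5, -0.2, 0.7]
opening: 0.997
finger_force: 0.0
```

Run:
```python
from h import *
from bench import robot
o,im,W=wrist(robot);toolinfo(o)
Z=W[...,2];n=(abs(W[...,0]-.503)<.04)&(abs(W[...,1]+.255)<.14)
for lo,hi in((.155,.1615),(.1625,.168)):
    P=W[(Z>lo)&(Z<hi)&n];print(lo,len(P),*( (np.median(P,0).round(4),)+rect(P) if len(P)>5 else ()))
cv2.imwrite("pics/w3.png",im["image"])
```

```text
t 9.03 tcp [ 0.5028 -0.2541  0.2453] y [ 0.999  0.046 -0.   ] yaw_y 2.66 z [-0.  0. -1.] open 0.997 ff 0.0 j [-0.58  0.35  0.08  1.3   0.    0.94]
0.155 5166 [ 0.5009 -0.1924  0.1603] [ 500.  -251.9] [237.7  40.3] 87.4
0.1625 7271 [ 0.5037 -0.2514  0.1647] [ 502.1 -219. ] [ 42.1 151.9] 2.9
```

View pics/w3.png

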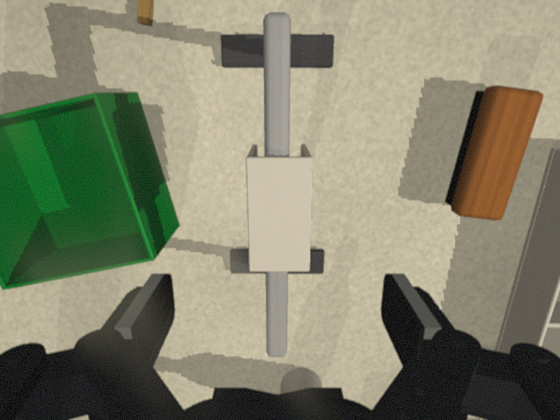

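The picture shows the cover astride the bar at (280,215), its top at 164.7 mm as expected. I'm going back over the dock.

Call:
carry_out(steps="0 0.06 0 0 0 0 1;0 0.1 0 0 0 0.02 1;0 0.11 0 0 0 0.02 1;0 0.11 0 0 0 0.02 1;0 0.11 0 0 0 0.02 1;0 0.11 0 0 0 0.02 1;0 0.11 0 0 0 0.003 1;0 0.11 0 0 0 0 1;0 0.11 0 0 0 0 1;-0.005 0.087 0 0 0 0 1;0 0 0 0 0 0 1;0 0 0 0 0 0 1")

```text
time: 10.58
tcp_pos: [0.4999, 0.2537, 0.2448]
tool_rot: [0.65, 0.76, -0.001, -0.0]
wrist_force: [-0.2, 0.3, 0.9]
opening: 1.001
finger_force: 0.0
```

Run:
```python
from h import *
from bench import robot
o,im,W=wrist(robot);toolinfo(o)
Z=W[...,2]
for lo,hi in((.112,.128),(.07,.08),(.083,.1)):
    P=W[(Z>lo)&(Z<hi)&(np.hypot(W[...,0]-.5,W[...,1]-.255)<.08)];print(lo,len(P),*( (np.median(P,0).round(4),)+rect(P) if len(P)>5 else ()))
cv2.imwrite("pics/w4.png",im["image"])
```

```text
t 10.57 tcp [0.4999 0.2537 0.2448] y [ 0.988  0.154 -0.002] yaw_y 8.85 z [-0.002 -0.001 -1.   ] open 1.001 ff 0.0 j [ 0.36  0.35  0.07  1.3  -0.    1.77]
0.112 948 [0.4998 0.2561 0.1206] [500.3 254.4] [11.6 49.3] 8.7
0.07 8607 [0.4989 0.2634 0.0757] [500.6 255.2] [ 64.1 136.1] 8.5
0.083 564 [0.4967 0.2848 0.0907] [499.7 253.8] [ 11.5 100.1] 7.9
```

Call:
carry_out(steps="0 0.001 -0.05 0 0 0 1;0 0 -0.06 0 0 0 1;0 0 -0.06 0 0 0 1;0 0 -0.06 0 0 0 1;0 0 -0.05 0 0 0 1;0 0 -0.036 0 0 0 1;0 0 0 0 0 0 0.3;0 0 0 0 0 0 -0.3;0 0 0 0 0 0 -1;0 0 0 0 0 0 -1;0 0 0 0 0 0 -1;0 0 0 0 0 0 -1", force=60)

```text
time: 12.12
tcp_pos: [0.5011, 0.255, 0.0887]
tool_rot: [0.65, 0.76, 0.001, 0.0]
wrist_force: [-0.7, -0.6, 5.8]
opening: 0.133
finger_force: 59.4
```

Call:
carry_out(steps="0 0 0 0 0 0 -1;0 0 0 0 0 0 -1;0 0 0 0 0 0 -1;0 0 0.02 0 0 0 -1;0 0 0.03 0 0 0 -1;0 0 0.05 0 0 0 -1;0 0 0.05 0 0 0 -1;0 0 0.05 0 0 0 -1;0 0 0.06 0 0 0 -1;0 0 0.06 0 0 0 -1;0 0 0 0 0 0 -1;0 0 0 0 0 0 -1")

```text
time: 13.62
tcp_pos: [0.5003, 0.2547, 0.2473]
tool_rot: [0.65, 0.76, -0.0, -0.0]
wrist_force: [0.6, 1.0, -1.2]
opening: 0.131
finger_force: 58.7
```

Run:
```python
from h import *
from bench import robot
o,im,W=wrist(robot);toolinfo(o)
s=robot.get_image("side");A=cloud(s)
n=(np.hypot(A[...,0]-.5,A[...,1]-.255)<.06)
for lo,hi in((.14,.24),):
    P=A[n&(A[...,2]>lo)&(A[...,2]<hi)];print(len(P),np.median(P,0).round(3),P.min(0).round(3),P.max(0).round(3))
print(np.histogram(A[...,2][n],bins=np.arange(0,.3,.01))[0])
B=cloud(robot.get_image("scene"));m=(A[...,2]>.085)&(A[...,2]<.095)
for C,nm in((A,"side"),(B,"scene")):
    P=C[(C[...,2]>.083)&(C[...,2]<.094)&(np.hypot(C[...,0]-.557,C[...,1]+.005)<.115)];print(nm,len(P),*rect(P))
    P=C[(C[...,2]>.162)&(C[...,2]<.17)&(np.hypot(C[...,0]-.503,C[...,1]+.255)<.05)];print(nm,len(P))
cv2.imwrite("pics/side5.png",cv2.resize(s["image"][60:320,180:400],None,fx=2.2,fy=2.2))
```

```text
t 13.62 tcp [0.5003 0.2547 0.2473] y [ 0.988  0.154 -0.   ] yaw_y 8.85 z [-0. -0. -1.] open 0.131 ff 58.701406717300415 j [ 0.36  0.35  0.08  1.3  -0.    1.77]
131 [0.506 0.237 0.197] [0.497 0.201 0.172] [0.515 0.3   0.239]
[ 83  18  14  29  24  26  52 284   9   0   0   0   0   0   0   0   0  20
  33  20  18  19  11  10  28  20  28  53  29]
side 281 [560.   -5.5] [151.3 157.9] 5.3
side 241
scene 335 [555.6  -6.9] [153.1 155.1] 5.4
scene 311
```

View pics/side5.png

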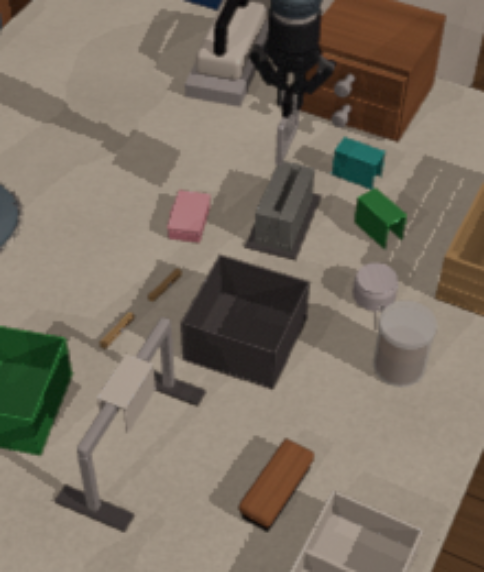

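The screen is held clear above the dock at (287,140) in the crop, and the cover hangs on the rail at (128,385). I'm moving over the bin centre (557.5,-6) and tipping so the tool points outward.

Call:
carry_out(steps="0.014 -0.087 0 0 0 -0.0246 -1;0.014 -0.087 0 0 0 -0.0246 -1;0.014 -0.087 0 0 0 -0.0246 -1;0.014 -0.087 0 0 0 -0.0246 -1;0.014 -0.087 0 0 0 -0.0246 -1;0.014 -0.087 0 0 0 -0.0246 -1;0 0 0 0 0 0 -1;0 0 0 0 0 0 -1")

```text
time: 14.78
tcp_pos: [0.542, -0.006, 0.247]
tool_rot: [0.707, 0.707, -0.0, -0.001]
wrist_force: [-0.5, 0.6, 0.1]
opening: 0.132
finger_force: 58.5
```

Call:
carry_out(steps="0 0 -0.005 0 -0.09 0 -1;0 0 -0.005 0 -0.11 0 -1;0 0 -0.005 0 -0.11 0 -1;0 0 -0.005 0 -0.11 0 -1;0 0 -0.005 0 -0.11 0 -1;0 0 -0.005 0 -0.11 0 -1;0 0 0 0 -0.11 0 -1;0 0 0 0 0 0 -1;0 0 0 0 0 0 -1;0 0 0 0 0 0 -1;0 0 0 0 0 0 -1")

```text
time: 16.15
tcp_pos: [0.5444, -0.0065, 0.2348]
tool_rot: [0.653, 0.653, 0.271, 0.271]
wrist_force: [-0.3, 0.1, -1.7]
opening: 0.133
finger_force: 58.9
```

Run:
```python
from h import *
from bench import robot
o=robot.get_obs();toolinfo(o)
z=Ro.from_quat(o["tool_rot"]).as_matrix()[:,2];c=o["tcp_pos"]+.021*z;print("centre",c.round(3),"low",(c+.0525*z).round(3))
a=robot.get_image("scene");b=robot.get_image("side")
cv2.imwrite("pics/end.png",np.hstack([cv2.resize(i["image"][v-110:v+110,u-75:u+75],None,fx=2.6,fy=2.6) for i,u,v in((a,275,220),(b,270,205))]))
for n,i in(("scene",a),("side",b)):
    A=cloud(i);P=A[(A[...,2]>.12)&(A[...,2]<.212)&(np.hypot(A[...,0]-.575,A[...,1]+.006)<.07)];print(n,len(P),P.min(0).round(3),P.max(0).round(3))
```

```text
t 16.15 tcp [ 0.5444 -0.0065  0.2348] y [0.706 0.    0.709] yaw_y 0.03 z [ 0.709 -0.    -0.706] open 0.133 ff 58.875330090522766 j [-0.22 -0.24 -0.94  0.1   0.15  1.42]
centre [ 0.559 -0.006  0.22 ] low [ 0.597 -0.006  0.183]
scene 422 [ 0.56  -0.062  0.181] [0.6   0.042 0.212]
side 338 [ 0.562 -0.061  0.18 ] [0.602 0.044 0.212]
```

View pics/end.png

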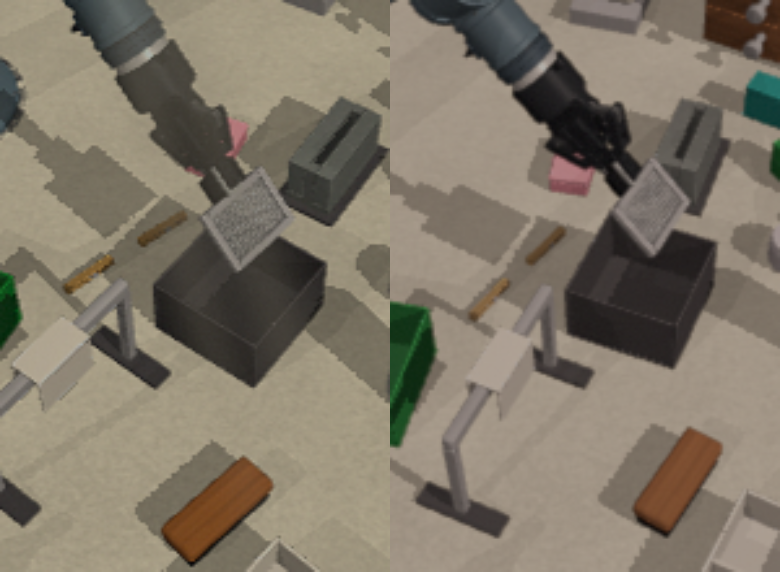

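The screen slants at 45° over the bin, at (247,220) in the left half. Its low edge measures x 0.60, z 0.18, and the centre is within about 5 mm of the bin's centre. The cover still hangs on the rail, so I'm handing in.

```bash
python3 -c "
from bench import robot
print(abs(robot.get_obs()['joint_vel']).max()); print(robot.finish_job())"
```

```text
0.01716611900935172
the job is handed in; nothing more can be done
None
```

The job is handed in after about 16 s of robot time, and the judge gave no verdict: the dust cover hangs astride the rail, let go, and the gripper holds the lint screen at 45° over the middle of the bin, its low edge about 90 mm above the rim.

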